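# Square a mortar test tile into the jig corner with the push stick

### The arm

A 6-joint arm with a two-finger parallel gripper is mounted at the origin on the work surface; the furniture and walls round the work are solid. World frame = base frame: x ahead of the robot, y to its left, z up, the work surface at z = 0. Lengths are in m, angles in rad, forces in N, time in s.
With the tool pointing down it reaches from about 0.3 to 0.775 m from the base axis. Payload 14.6 kg.
Tool frame: the origin (TCP) lies midway between the tips of the shut fingers; the grasp point (between the pads) lies 19 mm behind it; z points along the fingers, y is the line along which they close (so a half turn about z gives the same grasp; the last joint's range is limited). The gripper opens to 94 mm and grips with 3 to 60 N. Pads are 16 mm wide; open, the fingers measure 119 mm over their backs; the gripper's body (75 mm by 177 mm) begins 78 mm behind the grasp point.
Start: joints at [1.25, 0.3, 1.521, -0, 1.321, -0.067], TCP at [0.138, 0.532, 0.205] pointing down, gripper open.
Joint ranges: [-3.03, 3.03], [-0.79, 2.21], [0.23, 2.52], [-1.04, 4.18], [0, 3.07], [-2.55, 2.55]. Speed limits (rad/s): [2.22, 2.22, 2.57, 3.14, 3.14, 3.14].

### API

Orientations are given as a unit quaternion [w, x, y, z].
In Python, from bench import ctrl, viewer gives the robot as it stands.
- The arm moves only by the shell command python3 -m handwheel 'ROWS' [FORCE]. ROWS is JSON, a list of rows, each a list of 3 entries, a list of its own where there are three numbers: the closure, from -1 (fully open) to 1 (shut), so that 0 is half open, then the shift along the tool's x, y, z each as a share of 10 cm, from -1 to 1, then the turn, a rotation vector about the tool's x, y, z each as a share of pi rad, from -1 to 1. In form: [[grip, [tx, ty, tz], [rx, ry, rz]], ...]. A call has 1 to 8 rows; each row is the pose to reach, as a shift and turn from the pose commanded when the call began, along the tool's axes at that moment, turning the shorter way round; what a row does not reach only later rows make up. A row lasts 1/10 s, in which the tool goes at most 50 mm and 8.59 degrees, less where a joint would pass 70% of its speed; a pose out of reach is approached as far as the arm can. A call with a number of a shift or a turn outside -1 to 1 is refused whole. A call with a gripper value outside its range is refused whole. The fingers move at their own pace and stop on an object; FORCE is the grip in N (left out, the last holds). Time passes only in rows, so rows that repeat a pose let the fingers close. It gives the time, the measured TCP pose, the force, the opening and the grip force at its end, in the units of the state.
- ctrl.get_state(): the state, without advancing time (a new reading comes with each control period).
- viewer.camera(name): name is "scene" or "top" or "wrist"; returns (picture, depth): 420x560x3 uint8, red, green, blue; 420x560 float32, m along the optical axis (not along the pixel's ray), 0 where there is no reading.
- viewer.calibration(name): a dict with "vfov" (degrees; the focal length in pixels is half the picture's height over the tangent of half this angle, whatever the lens; pixels are square), "cx", "cy" (the principal point, pixels), "cam_to_world" (4x4, takes a point from camera to world coordinates). Camera axes: x right, y up, looking along -z (the intrinsics and any distortion apply to the point x, -y, -z); pixel columns grow to the right and rows downward; lengths in m; the calibration is good to about 2 mm. A picture is of the moment at which its call begins: read the wrist's pose just before it. calibration takes no time and is no camera call; for the wrist camera it gives the pose at the moment of the call.
- ctrl.finish_job(): hands the job in; it is judged then, once.
The state is a dict: "clock": time; "q": joint angles; "qvel": joint speeds; "effort": joint torques, N m; "position": TCP position; "tool_rot": TCP orientation; "contact_force": force on the tool from outside, world axes, zero at the start; "moment": the same for the moment, N m; "width": finger opening in m; "grasp_force": force on a finger pad.
Only numpy, scipy, OpenCV 4.12 (cv2) and the standard library are available. Lean on these libraries where they do the work, as an engineer would, in place of code of your own. Each camera call takes 0.05 s, during which the arm holds its last target. There are 200 camera calls.

### The job

Take the push stick out of its holder and, pushing only with its black tip, gently nudge the mortar tile on the squaring jig: first flush against the long fence until you feel it bear, then along that fence until you feel it bear on the short fence too, without chipping its brittle edges. Leave the tile touching both fences, lying flat and square in the corner, and stand the stick upright back in its holder. Do not touch the tile with the gripper or disturb the other things on the bench.

Things in the scene. Friction and masses are not known exactly. Their poses are not given: they have to be found in the camera images.
- jig: Squaring jig, fixed to the bench: dark steel base plate 170 x 200 x 8 mm with two aluminium fences 14 mm high and 15 mm thick on two edges that meet at a right angle. Origin: centre of its underside, on the bench. Its +x points to the long fence (the far edge), its +y to the short fence (the left edge); z up. Base plate's top is 8 mm above the origin.
- long_fence: The longer fence, 165 mm long, fixed on the jig. Origin: middle of the foot of its guiding face (the face that the tile is to touch), at the top of the base plate. Its +x is level, square to that face and points into the fence (same as the jig's +x); +y runs along the fence towards the short fence.
- short_fence: The shorter fence, 135 mm long, fixed on the jig. Origin: middle of the foot of its guiding face, at the top of the base plate. Its +x is level, square to that face and points into the fence (same as the jig's +y); its +y is the jig's -x. Both fences' faces are ground smooth (friction 0.2 on the tile).
- tile: Loose flat mortar tile, grey, 70 x 95 x 10 mm (x, y, z), about 0.15 kg, lying on the jig's base plate some 20 to 50 mm off each fence and up to 0.2 rad askew; origin at the centre of its underside. Sliding it takes about 1 to 3 N; its brittle edges chip if the stick or a fence presses on it with more than 12 N; a firm bearing is 3 to 8 N.
- tile_center (a point): Centre of the tile, half-way up. The tile's 95 mm edge (+x side) goes against the long fence, its 70 mm edge (+y side) against the short fence; when home its centre is 35 mm from the long fence's face and 47.5 mm from the short fence's.
- stick_grip (a point): Centre of the push stick's square wooden handle (24 x 24 mm, 44 mm tall, faces along the stick's x and y), 52 mm above the stick's foot. 80 mm long, about 0.1 kg, upright in the holder; z runs up along it. Below the handle (from 27 mm above the foot down) is a round tip of slippery black plastic (friction 0.2), 20 mm in diameter, clamped off the handle's axis by up to 3.5 mm each way.
- holder: Wooden holder block, 64 x 64 x 26 mm, fixed to the bench, origin at the centre of its underside. In its top centre is a round hole of 34 mm diameter, 22 mm deep, in which the stick stands on the hole's floor, 4 mm above the bench. A small vice and a dark case, both under 110 mm tall, stand between the holder and the jig: carry the stick over them.
- nut: Bystander: loose steel hexagon nut, 30 x 34 x 16 mm; origin at the centre of its underside.
- bolt: Bystander: hexagon bolt lying on its side, 32 x 90 x 28 mm; origin at the centre of its underside.
- chalk_stick: Bystander: piece of white chalk, 12 x 42 x 10 mm; origin at the centre of its underside.
There are look-alikes about, which are no part of the job. What is shaped like the part that bears stick_grip but orange or pink is not meant.

How it is judged:
On the way, in this order (a step that is already met when the one before it is completed fails the run):
1. the stick has been lifted out of the holder (height (world z) of stick_grip above 0.085 m), for 0.1 s.
2. the tile is flush with the long fence and bears on it with at least 2 N, pushed by the stick (x of tile_center in the frame of long_fence above -0.037 m and angle between the x axis of tile_center and the x axis of long_fence, either way round below 0.025 rad and contact force between tile and long_fence above 2 N and contact force between stick and tile above 1 N), for 0.2 s.
3. still flush with the long fence, the tile bears on the short fence with at least 2 N, pushed by the stick (x of tile_center in the frame of long_fence above -0.037 m and angle between the x axis of tile_center and the x axis of long_fence, either way round below 0.025 rad and x of tile_center in the frame of short_fence between -0.0495 and -0.04 m and contact force between tile and short_fence above 2 N and contact force between stick and tile above 1 N), for 0.2 s.
At the end, for the whole second after the job is handed in: The tile lies flat on the base plate at rest, within 2 mm of touching both fences and within 0.025 rad of square; the push stick stands at rest upright (within 0.12 rad) in the holder's hole, its handle within 12 mm of the hole's axis and at most 5 mm higher than it stood at first (x of tile_center in the frame of long_fence above -0.037 m and angle between the x axis of tile_center and the x axis of long_fence, either way round below 0.025 rad and x of tile_center in the frame of short_fence between -0.0495 and -0.04 m and angle between tile_center's own z axis and vertical below 0.04 rad and linear speed of tile below 0.01 m/s and height (world z) of tile_center below 0.016 m and horizontal distance between stick_grip and holder below 0.012 m and height (world z) of stick_grip below 0.061 m and angle between stick_grip's own z axis and vertical below 0.12 rad and linear speed of stick below 0.02 m/s).
It fails at once if the stick presses the tile with more than 12 N (contact force between stick and tile above 12 N).
It fails at once if the tile presses a fence with more than 12 N (contact force between tile and long_fence above 12 N or contact force between tile and short_fence above 12 N).
It fails at once if the gripper or arm touches the tile (contact force between any of the fingers, the arm and tile above 0.5 N).
It fails at once if the tile is tipped or lifted (angle between tile_center's own z axis and vertical above 0.15 rad or height (world z) of tile_center above 0.03 m).
It fails at once if a bystander is moved more than 15 mm (distance of any of nut, bolt, chalk_stick from where it was at the start of the episode above 0.015 m).
It also fails if it takes over 72 s, if anything falls off the work surface, if the arm or the gripper's body presses on something with over 40 N, if the wrist force passes 120 N, or if a joint passes its speed limit or range.

## Working session

There is one attempt and no reset: what is moved stays moved. The work goes in short steps, Python scripts to look and compute and a shell command to move; the robot and the scene stay as the last step left them, time stands still between calls to the robot, and variables do not carry over. Pictures are saved under pics/ and viewed, at most 10 in all, crops included, and the job is handed in when it is done.

```bash
ls; mkdir -p pics
cat > h.py <<'E'
import numpy as np, cv2
from bench import ctrl, viewer
def grab(n,f):
    c=viewer.calibration(n); p,d=viewer.camera(n)
    cv2.imwrite(f'pics/{f}.png',p[:,:,::-1]); np.savez(f'pics/{f}.npz',p=p,d=d,M=c['cam_to_world'],k=[c['vfov'],c['cx'],c['cy']])
    return c
def load(f):
    return np.load(f'pics/{f}.npz')
def ray(z,u,v):
    vf,cx,cy=z['k']; F=210/np.tan(np.radians(vf)/2)
    return np.array([(u-cx)/F,-(v-cy)/F,-1.])
def world(f,u,v,height=None):
    z=load(f); M=z['M']; r=ray(z,u,v)
    if height is None:
        return M[:3,:3]@(r*z['d'][int(round(v)),int(round(u))])+M[:3,3]
    w=M[:3,:3]@r; return M[:3,3]+w*(height-M[2,3])/w[2]
E
python3 - <<'E'
from h import *
print(ctrl.get_state())
c=grab('top','top1');print(c)
c=grab('scene','sc1');print(c)
E
```

```text
pics
{'clock': 0.0, 'q': array([ 1.25039876e+00,  3.00486510e-01,  1.52156143e+00, -1.31345030e-05,
        1.32069937e+00, -6.66005728e-02]), 'qvel': array([-0.00092871, -0.00045181,  0.00010621,  0.00140834,  0.00079556,
       -0.00041308]), 'effort': array([ 2.58865388e-03, -5.31803906e+01, -3.52734590e+01,  7.09072687e-02,
        2.44325126e-02, -9.84726557e-05]), 'position': array([0.13802055, 0.53213688, 0.20488619]), 'tool_rot': array([-1.04772867e-04,  1.26556556e-01,  9.91959225e-01, -5.67774452e-04]), 'contact_force': array([ 0.10869849, -0.05978255, -0.09225341]), 'moment': array([-0.01581078, -0.04069116,  0.02177862]), 'grasp_force': 0.0, 'width': 0.09418715833478304}
{'vfov': 43.005703106881974, 'cx': 279.7764928397522, 'cy': 211.58152434074506, 'cam_to_world': array([[ 0.02934082,  0.98308877, -0.18076387,  0.30388383],
       [-0.99956728,  0.02847923, -0.00736048,  0.10965976],
       [-0.00208799,  0.18090162,  0.98349898,  1.15312869],
       [ 0.        ,  0.        ,  0.        ,  1.        ]])}
{'vfov': 51.75153950775782, 'cx': 280.89533543621394, 'cy': 209.9571258582307, 'cam_to_world': array([[-0.96266804, -0.14562139,  0.2281768 ,  0.72392219],
       [ 0.26975017, -0.4461139 ,  0.85335645,  0.92337307],
       [-0.02247411,  0.88304971,  0.46874099,  0.53232066],
       [ 0.        ,  0.        ,  0.        ,  1.        ]])}
```

View pics/top1.png

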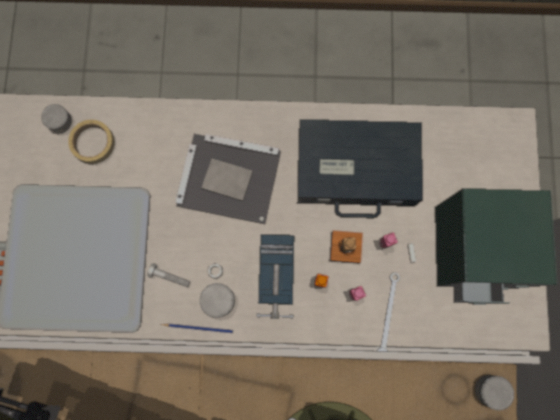

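View pics/sc1.png

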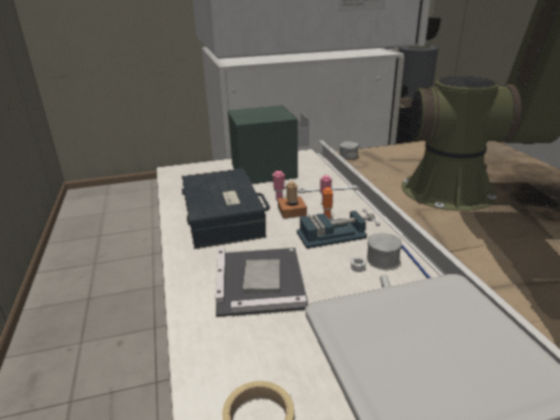

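The top view shows the jig at about (229,178) with the tile at (227,179). The wooden stick stands in its orange holder at (347,247). The orange and pink look-alikes are at (321,281), (358,293) and (389,240), the vice at (276,270) and the case at (360,162). Next I'll enlarge the jig and the holder.

Run:
```python
from h import *
p=cv2.imread('pics/top1.png')
a=cv2.resize(p[125:230,170:290],None,fx=5,fy=5,interpolation=cv2.INTER_CUBIC)[:525,:600]
b=cv2.resize(p[225:270,325:365],None,fx=5,fy=5,interpolation=cv2.INTER_CUBIC)
o=np.zeros((525,800,3),np.uint8);o[:,:600]=a;o[:225,600:]=b
cv2.imwrite('pics/crop1.png',o)
for n,u,v,h in [('stick top',347.5,243,.084),('holder',347,247,.026),('vice',276,270,.05),('nut',215,271,.016),('bolt',168,275,.02),('tile',227,179,.018),('case',360,162,.1),('chalk',412,253,.01),('or1',321,281,.08),('pk',358,293,.08),('pk2',389,240,.08),('basket',217,300,.05)]:
    print(n,world('top1',u,v,h).round(3),world('top1',u,v).round(3))
```

```text
stick top [ 0.44  -0.021  0.084] [ 0.44  -0.021  0.084]
holder [ 0.439 -0.027  0.026] [ 0.432 -0.02   0.08 ]
vice [0.384 0.122 0.05 ] [0.384 0.122 0.043]
nut [0.381 0.252 0.016] [0.381 0.253 0.005]
bolt [0.369 0.351 0.02 ] [0.369 0.35  0.023]
tile [0.582 0.236 0.018] [0.581 0.235 0.022]
case [ 0.605 -0.043  0.1  ] [ 0.612 -0.047  0.076]
chalk [ 0.432 -0.168  0.01 ] [0.304 0.11  1.153]
or1 [0.362 0.031 0.08 ] [0.362 0.031 0.083]
pk [ 0.341 -0.043  0.08 ] [ 0.341 -0.043  0.079]
pk2 [ 0.449 -0.105  0.08 ] [ 0.449 -0.106  0.078]
basket [0.319 0.241 0.05 ] [0.319 0.241 0.049]
```

View pics/crop1.png

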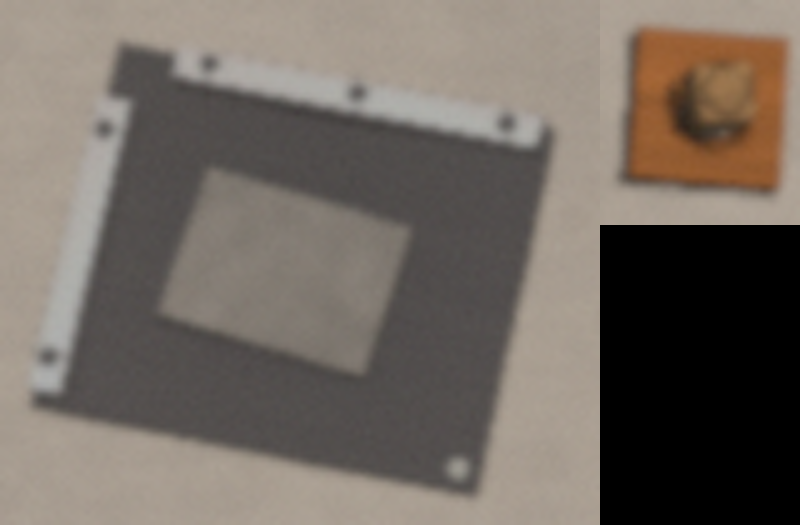

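The crop shows the base-plate corners at crop pixels (122,45), (551,130), (476,494) and (35,405). The tile corners are at (212,167), (411,229), (368,376) and (160,315). The handle top is near (724,90).

Run:
```python
from h import *
def W(l,h): return np.array([world('top1',170+x/5-.4,125+y/5-.4,h) for x,y in l])
J=W([(122,45),(551,130),(476,494),(35,405)],.008); T=W([(212,167),(411,229),(368,376),(160,315)],.018)
print(J.round(4),J.mean(0)); L=lambda P:np.linalg.norm(P-np.roll(P,-1,0),axis=1)
print(L(J),L(T)); print(T.round(4),T.mean(0))
ang=lambda P:[np.degrees(np.arctan2(*(e[1::-1]))) for e in (P[0]-P[3],P[1]-P[2],P[0]-P[1],P[3]-P[2])]
print(ang(J),ang(T))
hol=np.array([world('top1',325+x/5-.4,225+y/5-.4,.026) for x,y in [(37,28),(189,38),(175,190),(28,183)]]);print(hol.round(4),hol.mean(0),L(hol),ang(hol))
s=ctrl.get_state();print(s['position'],s['tool_rot'])
from scipy.spatial.transform import Rotation as R
print(R.from_quat(s['tool_rot'][[1,2,3,0]]).as_matrix().round(3)); c=viewer.calibration('wrist'); print(c)
```

```text
[[0.6867 0.316  0.008 ]
 [0.6526 0.1222 0.008 ]
 [0.4873 0.15   0.008 ]
 [0.5211 0.3445 0.008 ]] [0.58694992 0.23317908 0.008     ]
[0.19672969 0.16768839 0.19735082 0.16805359] [0.09252847 0.06836088 0.09518826 0.07022693]
[[0.6284 0.2712 0.018 ]
 [0.6027 0.1823 0.018 ]
 [0.5363 0.1984 0.018 ]
 [0.5608 0.2904 0.018 ]] [0.58202236 0.23556767 0.018     ]
[np.float64(-9.753771129475677), np.float64(-9.541160402621962), np.float64(80.01785293791649), np.float64(80.12493290199524)] [np.float64(-15.871417244700798), np.float64(-13.651270273047757), np.float64(73.89044438803451), np.float64(75.05123958919849)]
[[ 0.4739  0.0054  0.026 ]
 [ 0.4714 -0.0595  0.026 ]
 [ 0.4064 -0.0536  0.026 ]
 [ 0.4076  0.0084  0.026 ]] [ 0.43981383 -0.02481558  0.026     ] [0.06493247 0.06528237 0.06210567 0.06637459] [np.float64(-2.618249543245427), np.float64(-5.118289781578561), np.float64(87.85583366358834), np.float64(88.94255392852543)]
[0.13802985 0.53216205 0.2049323 ] [-8.74780469e-05  1.26574275e-01  9.91956993e-01 -5.18157753e-04]
[[-0.968  0.251 -0.   ]
 [ 0.251  0.968 -0.001]
 [ 0.    -0.001 -1.   ]]
{'vfov': 58.69710503102868, 'cx': 276.6545056633833, 'cy': 208.07957189970008, 'cam_to_world': array([[ 2.50713642e-01, -9.31404592e-01, -2.63871476e-01,
         6.12003143e-02],
       [ 9.68061100e-01,  2.41047301e-01,  6.89485708e-02,
         5.51679019e-01],
       [-6.13508330e-04, -2.72730059e-01,  9.62090400e-01,
         3.83512195e-01],
       [ 0.00000000e+00,  0.00000000e+00,  0.00000000e+00,
         1.00000000e+00]])}
```

```bash
R='python3 -m handwheel'
python3 -m handwheel '[[0,[-1,-1,0],[0,0,0]],[0,[-1,-1,0],[0,0,0]],[0,[-1,-1,0],[0,0,0]],[0,[-1,-1,0],[0,0,0]]]' 40
python3 -m handwheel '[[0,[-1,-1,0],[0,0,0]],[0,[-1,-1,0],[0,0,0]],[0,[-1,-1,0],[0,0,0]],[0,[-1,-1,0],[0,0,0]]]' 40
python3 -m handwheel '[[0,[-1,-1,0],[0,0,0]],[0,[-1,-1,0],[0,0,0]],[0,[-1,-1,0],[0,0,0]],[0,[-1,-1,0],[0,0,0]]]' 40
python3 -m handwheel '[[0,[-1,-1,0],[0,0,0]],[0,[-1,-1,0],[0,0,0]],[0,[-1,-1,0],[0,0,0]],[0,[-1,-1,0],[0,0,0]]]' 40
python3 -m handwheel '[[0,[-0.3,-0.6,0],[0,0,0]],[0,[-0.3,-0.6,0],[0,0,0]],[0,[-0.3,-0.6,0],[0,0,0]],[0,[-0.3,-0.6,0],[0,0,0]]]' 40
python3 - <<'E'
from h import *
s=ctrl.get_state();print(s['position'],s['tool_rot'],s['contact_force'])
grab('wrist','w1')
p=cv2.imread('pics/w1.png');cv2.imwrite('pics/w1b.png',p)
E
```

```text
clock: 0.5
position: [0.2113, 0.4076, 0.2055]
tool_rot: [0.0, 0.128, 0.992, -0.0]
contact_force: [-0.0, -0.2, -0.3]
width: 0.0653
grasp_force: 0.0
clock: 0.9
position: [0.283, 0.2862, 0.2055]
tool_rot: [0.0, 0.128, 0.992, -0.0]
contact_force: [0.0, 0.7, 0.3]
width: 0.047
grasp_force: 0.0
clock: 1.3
position: [0.3548, 0.1645, 0.2054]
tool_rot: [0.0, 0.129, 0.992, -0.0]
contact_force: [0.5, 1.2, 0.3]
width: 0.047
grasp_force: 0.0
clock: 1.7
position: [0.4264, 0.0431, 0.2051]
tool_rot: [-0.0, 0.128, 0.992, -0.0]
contact_force: [-0.4, 0.6, 0.3]
width: 0.0465
grasp_force: 0.0
clock: 2.1
position: [0.4388, -0.0194, 0.2053]
tool_rot: [-0.0, 0.126, 0.992, 0.0]
contact_force: [0.1, 0.8, -0.7]
width: 0.0469
grasp_force: 0.0
[ 0.43877536 -0.01935471  0.20528423] [-2.50009911e-04  1.26315117e-01  9.91990121e-01  1.71430775e-04] [ 0.14326992  0.79831932 -0.70546918]
```

View pics/w1.png

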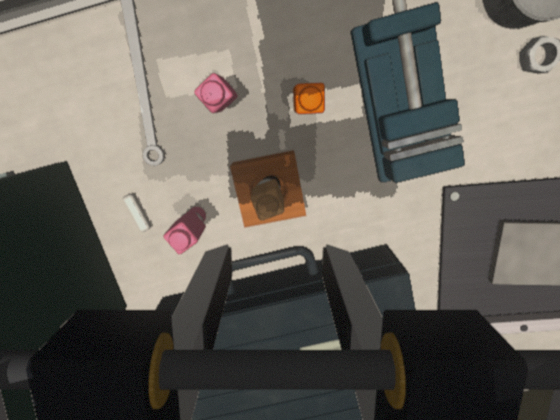

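The wrist view shows the stick in its holder at (267,195) between two empty fingers. I'll enlarge that area.

Run:
```python
from h import *
p=cv2.imread('pics/w1.png')
a=cv2.resize(p[145:235,222:312],None,fx=6,fy=6,interpolation=cv2.INTER_CUBIC)
a=np.clip(a.astype(float)*2,0,255).astype(np.uint8)
z=load('w1');d=z['d'][145:235,222:312]
vf,cx,cy=z['k'];vv,uu=np.mgrid[145:235,222:312];F=210/np.tan(np.radians(vf)/2)
P=np.stack([(uu-cx)/F*d,-(vv-cy)/F*d,-d],-1)@z['M'][:3,:3].T+z['M'][:3,3]
Z=P[...,2]; m=(d>0)&(Z>.06);print(m.sum(),np.percentile(Z[m],[5,50,95]))
top=(d>0)&(Z>.074)&(Z<.082);
for nm,m in (('>.080',(d>0)&(Z>.080)),('all',m)):
  q=P[m][:,:2].astype(np.float32);print(nm,len(q),q.mean(0),q.min(0),q.max(0),cv2.minAreaRect(q))
h=cv2.resize((np.clip((Z-0)/.09,0,1)*255).astype(np.uint8),None,fx=3,fy=3,interpolation=cv2.INTER_NEAREST)
o=np.zeros((540,800,3),np.uint8);o[:,:540]=a;o[:270,540-10:800]=cv2.cvtColor(h,cv2.COLOR_GRAY2BGR)
cv2.imwrite('pics/crop2.png',o)
```

```text
856 [0.06485528 0.07776651 0.08335686]
>.080 350 [ 0.4409609  -0.02868892] [ 0.4321972  -0.03779608] [ 0.44998518 -0.01978341] ((0.4412291944026947, -0.02877456322312355), (0.016859866678714752, 0.017376841977238655), 75.27696228027344)
all 856 [ 0.43911967 -0.02817737] [ 0.42859358 -0.0413989 ] [ 0.45374918 -0.01622976] ((0.44143354892730713, -0.02894398383796215), (0.02412758767604828, 0.024074992164969444), 6.002371311187744)
```

View pics/crop2.png

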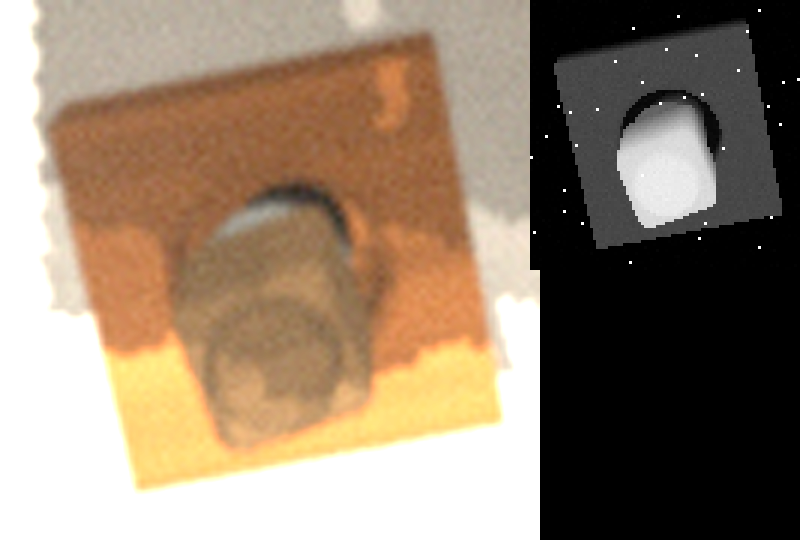

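```bash
python3 -m handwheel '[[0,[-0.05,-0.085,0.2],[0,0,-0.11]],[0,[-0.05,-0.085,0.4],[0,0,-0.11]],[0,[-0.05,-0.085,0.6],[0,0,-0.11]],[0,[-0.05,-0.085,0.7],[0,0,-0.11]],[0,[-0.05,-0.085,0.7],[0,0,-0.11]]]' 60
python3 -m handwheel '[[0,[0,0,0.2],[0,0,0]],[0,[0,0,0.4],[0,0,0]],[0,[0,0,0.6],[0,0,0]],[0,[0,0,0.8],[0,0,0]],[0,[0,0,0.98],[0,0,0]],[0,[0,0,0.98],[0,0,0]],[0,[0,0,0.98],[0,0,0]]]' 60
python3 -m handwheel '[[1,[0,0,0],[0,0,0]],[1,[0,0,0],[0,0,0]],[1,[0,0,0],[0,0,0]],[1,[0,0,0],[0,0,0]],[1,[0,0,0],[0,0,0]]]' 60
```

```text
clock: 2.65
position: [0.441, -0.0293, 0.1347]
tool_rot: [-0.001, -0.046, 0.999, 0.0]
contact_force: [-1.1, 0.4, 0.6]
width: 0.0469
grasp_force: 0.0
clock: 3.35
position: [0.4421, -0.0301, 0.0385]
tool_rot: [0.0, -0.046, 0.999, -0.0]
contact_force: [0.4, -0.4, -0.6]
width: 0.047
grasp_force: 0.0
clock: 3.85
position: [0.4418, -0.0304, 0.0379]
tool_rot: [0.0, -0.046, 0.999, -0.0]
contact_force: [-1.0, 1.5, 5.7]
width: 0.0237
grasp_force: 60.0
```

```bash
python3 -m handwheel '[[1,[0,0,-0.1],[0,0,0]],[1,[0,0,-0.3],[0,0,0]],[1,[0,0,-0.6],[0,0,0]],[1,[0,0,-0.8],[0,0,0]],[1,[0,0,-1],[0,0,0]]]' 60
python3 -m handwheel '[[1,[0,0,-0.3],[0,0,0]],[1,[0,0,-0.5],[0,0,0]],[1,[0,0,-0.5],[0,0,0]]]' 60
python3 -m handwheel '[[1,[-0.15,0.3,0],[0,0,0]],[1,[-0.25,0.6,0],[0,0,0]],[1,[-0.4,0.95,0],[0,0,0]]]' 60
python3 -m handwheel '[[1,[-0.15,0.3,0],[0,0,0]],[1,[-0.25,0.6,0],[0,0,0]],[1,[-0.4,0.95,0],[0,0,0]]]' 60
python3 -m handwheel '[[1,[-0.1,0.3,0],[0,0,0.04]],[1,[-0.2,0.6,0],[0,0,0.084]],[1,[-0.28,0.82,0],[0,0,0.084]],[1,[-0.28,0.82,0],[0,0,0.084]],[1,[-0.28,0.82,0],[0,0,0.084]]]' 60
python3 - <<'E'
from h import *
s=ctrl.get_state();print(s['position'],s['tool_rot'],s['contact_force'],s['width'])
grab('scene','sc2');grab('top','top2');grab('wrist','w2')
a=cv2.imread('pics/sc2.png')[150:350,150:350];b=cv2.imread('pics/w2.png')
o=np.zeros((400,800,3),np.uint8);o[:,:400]=cv2.resize(a,(400,400));o[:300,400:]=cv2.resize(b,(400,300));cv2.imwrite('pics/v6.png',o)
E
```

```text
clock: 4.35
position: [0.4414, -0.0303, 0.139]
tool_rot: [0.0, -0.046, 0.999, -0.0]
contact_force: [-1.1, 0.1, -1.8]
width: 0.0237
grasp_force: 60.0
clock: 4.65
position: [0.4424, -0.0305, 0.1902]
tool_rot: [0.002, -0.046, 0.999, -0.0]
contact_force: [-0.1, -0.7, -1.5]
width: 0.0237
grasp_force: 60.0
clock: 4.95
position: [0.4722, 0.0687, 0.1866]
tool_rot: [-0.001, -0.045, 0.999, -0.0]
contact_force: [1.1, -0.5, -0.8]
width: 0.0234
grasp_force: 60.0
clock: 5.25
position: [0.5034, 0.1672, 0.1864]
tool_rot: [-0.001, -0.046, 0.999, -0.0]
contact_force: [0.4, -0.7, -0.2]
width: 0.024
grasp_force: 60.0
clock: 5.75
position: [0.5236, 0.2502, 0.1862]
tool_rot: [-0.001, 0.085, 0.996, -0.001]
contact_force: [-0.7, 0.3, -0.7]
width: 0.0238
grasp_force: 60.0
[0.52362151 0.25023968 0.18621711] [-8.54253003e-04  8.54857554e-02  9.96338888e-01 -5.25269466e-04] [-0.69752407  0.25207346 -0.73457708] 0.023759006686994988
```

View pics/v6.png

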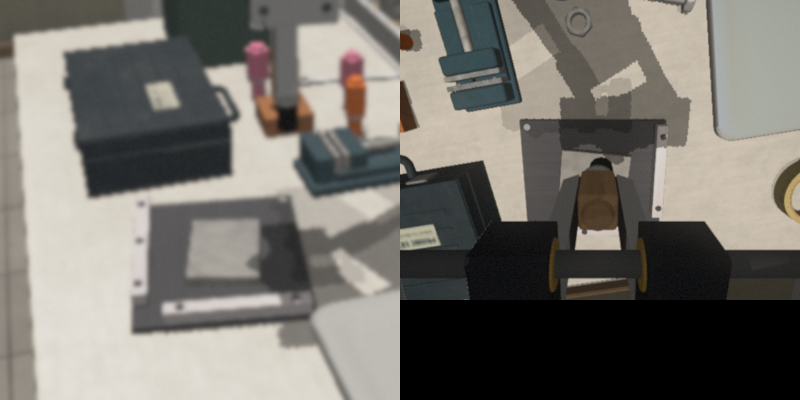

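The left panel shows the jig and the tile undisturbed. In the right panel the stick is held with its black tip at (600,163), near the jig's close edge. I'll lower it just short of the tile.

```bash
python3 -m handwheel '[[1,[0,-0.07,0.3],[0,0,0]],[1,[0,-0.07,0.6],[0,0,0]],[1,[0,-0.07,0.9],[0,0,0]],[1,[0,-0.07,0.9],[0,0,0]]]' 60
python3 -m handwheel '[[1,[0,0,0.2],[0,0,0]],[1,[0,0,0.4],[0,0,0]],[1,[0,0,0.5],[0,0,0]],[1,[0,0,0.5],[0,0,0]],[1,[0,0,0.5],[0,0,0]],[1,[0,0,0.5],[0,0,0]],[1,[0,0,0.5],[0,0,0]]]' 60
cat > st.py <<'E'
from h import *
from scipy.spatial.transform import Rotation as R
s=ctrl.get_state();r=R.from_quat(s['tool_rot'][[1,2,3,0]])
d=s['position']-[.587,.2332,0];a=np.radians(-9.85);j=np.array([[np.cos(a),np.sin(a)],[-np.sin(a),np.cos(a)]])
print(s['clock'],'tcp',s['position'].round(4),'jig',(j@d[:2]*1e3).round(1),'F jig',(j@s['contact_force'][:2]).round(2),s['contact_force'][2].round(2),'M',s['moment'].round(2),'toolx',np.degrees(np.arctan2(*r.as_matrix()[1::-1,0])))
E
python3 st.py
```

```text
clock: 6.3
position: [0.5212, 0.242, 0.0941]
tool_rot: [-0.003, 0.086, 0.996, -0.001]
contact_force: [0.0, -0.9, -0.3]
width: 0.0234
grasp_force: 60.0
clock: 7.0
position: [0.5233, 0.2436, 0.0484]
tool_rot: [0.001, 0.086, 0.996, 0.0]
contact_force: [0.2, -0.4, -1.1]
width: 0.0238
grasp_force: 60.0
7.0 tcp [0.5233 0.2436 0.0484] jig [-64.5  -0.6] F jig [ 0.23 -0.35] -1.06 M [ 0.07  0.03 -0.  ] toolx 170.14108420557716
```

```bash
python3 -m handwheel '[[1,[0,0,0.03],[0,0,0]],[1,[-0.02,0,0.03],[0,0,0]],[1,[-0.04,0,0.03],[0,0,0]],[1,[-0.06,0,0.03],[0,0,0]],[1,[-0.08,0,0.03],[0,0,0]],[1,[-0.1,0,0.03],[0,0,0]],[1,[-0.1,0,0.03],[0,0,0]]]' 60;python3 st.py
python3 -m handwheel '[[1,[-0.01,0,0],[0,0,0]],[1,[-0.02,0,0],[0,0,0]],[1,[-0.03,0,0],[0,0,0]],[1,[-0.04,0,0],[0,0,0]],[1,[-0.05,0,0],[0,0,0]],[1,[-0.06,0,0],[0,0,0]],[1,[-0.07,0,0],[0,0,0]],[1,[-0.08,0,0],[0,0,0]]]' 60;python3 st.py
python3 -m handwheel '[[1,[-0.01,0,0],[0,0,0]],[1,[-0.02,0,0],[0,0,0]],[1,[-0.03,0,0],[0,0,0]],[1,[-0.04,0,0],[0,0,0]],[1,[-0.05,0,0],[0,0,0]],[1,[-0.06,0,0],[0,0,0]],[1,[-0.07,0,0],[0,0,0]],[1,[-0.08,0,0],[0,0,0]]]' 60;python3 st.py
```

```text
clock: 7.7
position: [0.5331, 0.2418, 0.0445]
tool_rot: [0.0, 0.086, 0.996, 0.0]
contact_force: [-0.4, -0.5, -0.8]
width: 0.0238
grasp_force: 60.0
7.7 tcp [0.5331 0.2418 0.0445] jig [-54.6  -0.8] F jig [-0.28 -0.51] -0.77 M [-0.02  0.03  0.02] toolx 170.13188611513294
clock: 8.5
position: [0.5407, 0.2404, 0.0444]
tool_rot: [-0.0, 0.086, 0.996, -0.0]
contact_force: [-0.8, 1.0, -1.1]
width: 0.0234
grasp_force: 60.0
8.5 tcp [0.5407 0.2404 0.0444] jig [-46.8  -0.8] F jig [-0.92  0.85] -1.09 M [0.04 0.25 0.02] toolx 170.13901073710355
clock: 9.3
position: [0.5487, 0.239, 0.0445]
tool_rot: [0.0, 0.086, 0.996, -0.0]
contact_force: [-0.4, 0.7, -1.6]
width: 0.0234
grasp_force: 60.0
9.3 tcp [0.5487 0.239  0.0445] jig [-38.8  -0.8] F jig [-0.49  0.58] -1.6 M [ 0.01  0.2  -0.05] toolx 170.13991607396596
```

```bash
python3 -m handwheel '[[1,[-0.01,0,0],[0,0,0]],[1,[-0.02,0,0],[0,0,0]],[1,[-0.03,0,0],[0,0,0]],[1,[-0.04,0,0],[0,0,0]],[1,[-0.05,0,0],[0,0,0]],[1,[-0.06,0,0],[0,0,0]],[1,[-0.07,0,0],[0,0,0]],[1,[-0.08,0,0],[0,0,0]]]' 60;python3 st.py
python3 -m handwheel '[[1,[-0.01,0,0],[0,0,0]],[1,[-0.02,0,0],[0,0,0]],[1,[-0.03,0,0],[0,0,0]],[1,[-0.04,0,0],[0,0,0]],[1,[-0.05,0,0],[0,0,0]],[1,[-0.06,0,0],[0,0,0]],[1,[-0.07,0,0],[0,0,0]],[1,[-0.08,0,0],[0,0,0]]]' 60;python3 st.py
python3 - <<'E'
from h import *
grab('wrist','w3');grab('scene','sc3')
b=cv2.imread('pics/w3.png');a=cv2.imread('pics/sc3.png')[230:330,190:330]
o=np.zeros((500,800,3),np.uint8);o[:285,:400]=cv2.resize(a,(400,285));o[:300,400:]=cv2.resize(b,(400,300));cv2.imwrite('pics/v7.png',o)
E
```

```text
clock: 10.1
position: [0.5565, 0.2377, 0.0444]
tool_rot: [-0.0, 0.086, 0.996, -0.0]
contact_force: [-0.6, 0.1, -1.2]
width: 0.0236
grasp_force: 60.0
10.1 tcp [0.5565 0.2377 0.0444] jig [-30.8  -0.8] F jig [-0.61  0.01] -1.23 M [0.02 0.18 0.01] toolx 170.13996137353354
clock: 10.9
position: [0.5644, 0.2363, 0.0444]
tool_rot: [0.0, 0.086, 0.996, -0.0]
contact_force: [0.4, 0.1, -1.2]
width: 0.0242
grasp_force: 60.0
10.9 tcp [0.5644 0.2363 0.0444] jig [-22.8  -0.8] F jig [0.38 0.12] -1.2 M [0.13 0.16 0.02] toolx 170.13727807140225
```

View pics/v7.png

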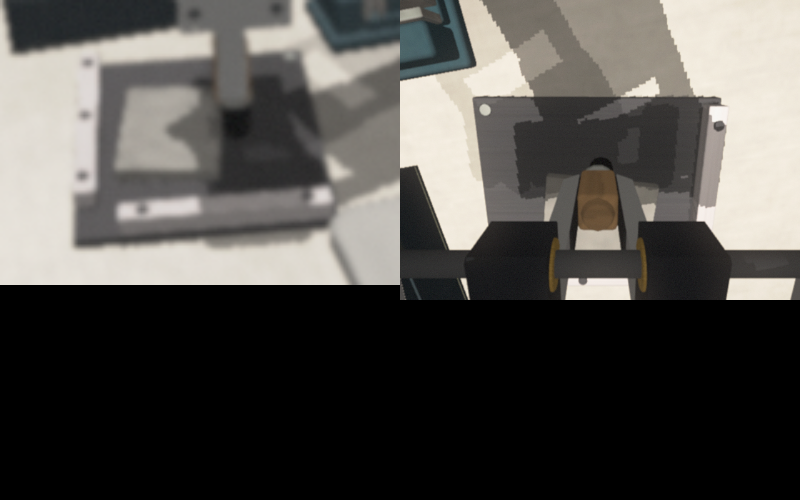

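The left panel shows the tip on the tile's near edge and the tile's far edge about 15 mm short of the long fence (fence face at x≈97, tile edge at x≈122). I'll push on, slowing down near the fence.

```bash
python3 -m handwheel '[[1,[-0.01,0,0],[0,0,0]],[1,[-0.02,0,0],[0,0,0]],[1,[-0.03,0,0],[0,0,0]],[1,[-0.04,0,0],[0,0,0]],[1,[-0.05,0,0],[0,0,0]],[1,[-0.06,0,0],[0,0,0]],[1,[-0.07,0,0],[0,0,0]]]' 60 >/dev/null;python3 st.py
python3 -m handwheel '[[1,[-0.005,0,0],[0,0,0]],[1,[-0.01,0,0],[0,0,0]],[1,[-0.015,0,0],[0,0,0]],[1,[-0.02,0,0],[0,0,0]]]' 60 >/dev/null;python3 st.py
```

```text
11.7 tcp [0.5713 0.2351 0.0445] jig [-15.8  -0.8] F jig [-1.14 -0.88] -0.05 M [0.05 0.2  0.04] toolx 170.13503361471768
12.1 tcp [0.5732 0.2348 0.0444] jig [-13.9  -0.8] F jig [-1.34  0.67] -0.11 M [0.07 0.18 0.03] toolx 170.14116276438892
```

```bash
python3 -m handwheel '[[1,[-0.005,0,0],[0,0,0]],[1,[-0.01,0,0],[0,0,0]],[1,[-0.01,0,0],[0,0,0]]]' 60 >/dev/null;python3 st.py
```

```text
12.4 tcp [0.5743 0.2346 0.0445] jig [-12.8  -0.8] F jig [ 0.17 -0.27] -0.54 M [0.07 0.15 0.02] toolx 170.1354247915922
```

```bash
python3 -m handwheel '[[1,[-0.005,0,0],[0,0,0]],[1,[-0.01,0,0],[0,0,0]],[1,[-0.01,0,0],[0,0,0]]]' 60 >/dev/null;python3 st.py
python3 -m handwheel '[[1,[-0.005,0,0],[0,0,0]],[1,[-0.01,0,0],[0,0,0]],[1,[-0.01,0,0],[0,0,0]]]' 60 >/dev/null;python3 st.py
```

```text
12.7 tcp [0.5752 0.2344 0.0445] jig [-11.8  -0.8] F jig [-0.45  0.17] -0.75 M [0.02 0.11 0.02] toolx 170.13732719430993
13.0 tcp [0.5761 0.2342 0.0444] jig [-10.9  -0.8] F jig [-0.79  0.03] -1.47 M [0.04 0.33 0.  ] toolx 170.13960791660503
```

```bash
python3 -m handwheel '[[1,[-0.005,0,0],[0,0,0]],[1,[-0.01,0,0],[0,0,0]],[1,[-0.01,0,0],[0,0,0]]]' 60 >/dev/null;python3 st.py
```

```text
13.3 tcp [0.5772 0.2341 0.0444] jig [-9.8 -0.8] F jig [-1.34 -0.55] -1.55 M [ 0.    0.29 -0.02] toolx 170.1367407244919
```

```bash
python3 -m handwheel '[[1,[-0.005,0,0],[0,0,0]],[1,[-0.01,0,0],[0,0,0]],[1,[-0.01,0,0],[0,0,0]]]' 60 >/dev/null;python3 st.py
```

```text
13.6 tcp [0.5782 0.2339 0.0444] jig [-8.8 -0.8] F jig [-0.97 -1.48] -1.06 M [0.09 0.25 0.02] toolx 170.13581431944934
```

```bash
python3 -m handwheel '[[1,[-0.005,0,0],[0,0,0]],[1,[-0.005,0,0],[0,0,0]]]' 60 >/dev/null;python3 st.py
python3 -m handwheel '[[1,[-0.005,0,0],[0,0,0]],[1,[-0.005,0,0],[0,0,0]]]' 60 >/dev/null;python3 st.py
```

```text
13.8 tcp [0.5786 0.2338 0.0444] jig [-8.3 -0.8] F jig [-0.79  0.49] -0.3 M [ 0.    0.27 -0.02] toolx 170.1403009491773
14.0 tcp [0.5792 0.2337 0.0444] jig [-7.8 -0.8] F jig [-1.09  0.27] -1.58 M [-0.03  0.31 -0.05] toolx 170.1356678808998
```

```bash
python3 -m handwheel '[[1,[-0.005,0,0],[0,0,0]],[1,[-0.005,0,0],[0,0,0]]]' 60 >/dev/null;python3 st.py
```

```text
14.2 tcp [0.5797 0.2337 0.0445] jig [-7.3 -0.8] F jig [-1.35  0.29] -1.28 M [ 0.01  0.27 -0.  ] toolx 170.1407928458541
```

```bash
python3 -m handwheel '[[1,[-0.005,0,0],[0,0,0]],[1,[-0.005,0,0],[0,0,0]]]' 60 >/dev/null;python3 st.py
```

```text
14.4 tcp [0.5801 0.2335 0.0444] jig [-6.8 -0.8] F jig [-1.36  0.64] -0.67 M [-0.03  0.31  0.02] toolx 170.1420018543919
```

```bash
python3 -m handwheel '[[1,[-0.005,0,0],[0,0,0]],[1,[-0.005,0,0],[0,0,0]]]' 60 >/dev/null;python3 st.py
```

```text
14.6 tcp [0.5806 0.2335 0.0444] jig [-6.3 -0.8] F jig [-0.26 -0.09] -0.88 M [-0.    0.36 -0.02] toolx 170.13739869419697
```

```bash
python3 -m handwheel '[[1,[-0.005,0,0],[0,0,0]],[1,[-0.005,0,0],[0,0,0]]]' 60 >/dev/null;python3 st.py
```

```text
14.8 tcp [0.5808 0.2335 0.0444] jig [-6.2 -0.8] F jig [-4.25 -0.86] -0.46 M [ 0.07  0.91 -0.01] toolx 170.1418512819168
```

```bash
python3 -m handwheel '[[1,[-0.005,0,0],[0,0,0]],[1,[-0.005,0,0],[0,0,0]]]' 60 >/dev/null;python3 st.py
```

```text
15.0 tcp [0.581  0.2334 0.0442] jig [-6.  -0.8] F jig [-6.58 -0.86] 0.74 M [0.19 1.46 0.05] toolx 170.14296697539635
```

The force rose to about 6.5 N within 0.5 mm, so the tile is bearing flush on the long fence. I'll hold, back off, lift and go round to the tile's right side.

```bash
python3 -m handwheel '[[1,[0,0,0],[0,0,0]],[1,[0,0,0],[0,0,0]],[1,[0,0,0],[0,0,0]],[1,[0,0,0],[0,0,0]]]' 60 >/dev/null;python3 st.py
python3 -m handwheel '[[1,[0.02,0,0],[0,0,0]],[1,[0.1,0,0],[0,0,0]],[1,[0.2,0,0],[0,0,0]],[1,[0.2,0,-0.3],[0,0,0]],[1,[0.2,0,-0.5],[0,0,0]],[1,[0.2,-0.2,-0.6],[0,0,0]],[1,[0,-0.6,-0.6],[0,0,0]],[1,[0,-0.71,-0.6],[0,0,0]]]' 60 >/dev/null;python3 st.py
python3 -m handwheel '[[1,[-0.3,0,0],[0,0,0]],[1,[-0.46,0,0],[0,0,0]],[1,[-0.46,0,0],[0,0,0]],[1,[-0.46,0,0],[0,0,0]]]' 60 >/dev/null;python3 st.py
python3 - <<'E'
from h import *
grab('wrist','w4');grab('scene','sc4');grab('top','top4')
b=cv2.imread('pics/w4.png');a=cv2.imread('pics/sc4.png')[220:330,190:330];c=cv2.imread('pics/top4.png')[125:230,170:290]
o=np.zeros((600,800,3),np.uint8);o[:300,:382]=cv2.resize(a,(382,300));o[:300,400:]=cv2.resize(b,(400,300));o[300:,:343]=cv2.resize(c,(343,300));cv2.imwrite('pics/v8.png',o)
E
```

```text
15.4 tcp [0.581  0.2335 0.0442] jig [-6.  -0.8] F jig [-6.03  0.01] 0.81 M [0.19 1.38 0.02] toolx 170.1442724863362
16.2 tcp [0.5699 0.1608 0.105 ] jig [ -4.4 -74.3] F jig [-0.17  0.32] -1.83 M [0.03 0.02 0.04] toolx 170.03475632765029
16.6 tcp [0.6138 0.1559 0.104 ] jig [ 39.7 -71.6] F jig [ 0.05 -0.16] -1.79 M [ 0.05 -0.02 -0.01] toolx 170.14342826977963
```

View pics/v8.png

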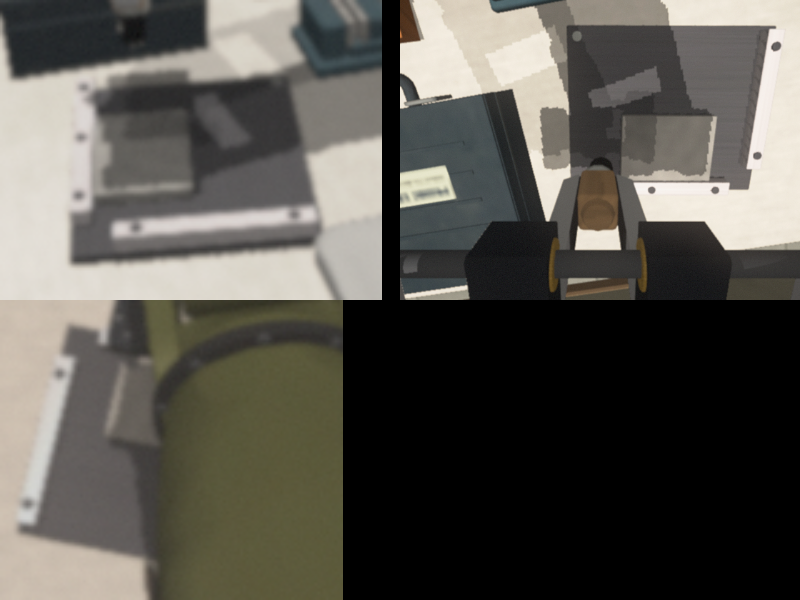

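The wrist panel shows the tile lying flush on the long fence, with its right edge at x≈622, left edge at x≈716 and near edge at y≈116. The tip is above and to its right. I'll measure the gap before lowering.

```bash
python3 - <<'E'
from h import *
a=np.radians(-9.85);j=np.array([[np.cos(a),np.sin(a)],[-np.sin(a),np.cos(a)]])
for x,y,h in [(622,117,.018),(716,115,.018),(714,180,.018),(569,26,.008),(750,189,.008),(753,168,.022)]:
    w=world('w4',(x-400)*1.4,y*1.4,h); print((j@(w[:2]-[.587,.2332])*1e3).round(1), world('w4',(x-400)*1.4,y*1.4).round(3))
E
python3 -m handwheel '[[1,[0,0,0.2],[0,0,0]],[1,[0,0,0.4],[0,0,0]],[1,[0,0,0.55],[0,0,0]],[1,[0,0,0.6],[0,0,0]],[1,[0,0,0.6],[0,0,0]],[1,[0,0,0.6],[0,0,0]]]' 60 >/dev/null;python3 st.py
```

```text
[  2.5 -47.8] [0.582 0.186 0.017]
[ 0.5 45.8] [0.598 0.282 0.008]
[70.1 52.1] [0.667 0.274 0.014]
[-82.5 -99.2] [0.489 0.149 0.007]
[85.  98.3] [ 0.693  0.32  -0.001]
[55. 89.] [0.656 0.311 0.023]
17.35 tcp [0.6151 0.1556 0.0454] jig [ 41.  -71.6] F jig [0.78 0.9 ] -1.65 M [ 0.02 -0.04 -0.01] toolx 170.1401580499496
```

```bash
python3 -m handwheel '[[1,[0,0.02,0],[0,0,0]],[1,[0,0.04,0],[0,0,0]],[1,[0,0.06,0],[0,0,0]],[1,[0,0.08,0],[0,0,0]],[1,[0,0.09,0],[0,0,0]],[1,[0,0.1,0],[0,0,0]],[1,[0,0.11,0],[0,0,0]],[1,[0,0.12,0],[0,0,0]]]' 60 >/dev/null;python3 st.py
python3 -m handwheel '[[1,[0,0.01,0],[0,0,0]],[1,[0,0.02,0],[0,0,0]],[1,[0,0.03,0],[0,0,0]],[1,[0,0.04,0],[0,0,0]],[1,[0,0.05,0],[0,0,0]],[1,[0,0.06,0],[0,0,0]],[1,[-0.005,0.07,0],[0,0,0]],[1,[-0.005,0.08,0],[0,0,0]]]' 60 >/dev/null;python3 st.py
python3 -m handwheel '[[1,[0,0.01,0],[0,0,0]],[1,[0,0.02,0],[0,0,0]],[1,[0,0.03,0],[0,0,0]],[1,[0,0.04,0],[0,0,0]],[1,[0,0.05,0],[0,0,0]],[1,[0,0.06,0],[0,0,0]],[1,[-0.005,0.07,0],[0,0,0]],[1,[-0.005,0.08,0],[0,0,0]]]' 60 >/dev/null;python3 st.py
python3 -m handwheel '[[1,[0,0.01,0],[0,0,0]],[1,[0,0.02,0],[0,0,0]],[1,[0,0.03,0],[0,0,0]],[1,[0,0.04,0],[0,0,0]],[1,[0,0.05,0],[0,0,0]],[1,[0,0.06,0],[0,0,0]],[1,[-0.005,0.07,0],[0,0,0]],[1,[-0.005,0.08,0],[0,0,0]]]' 60 >/dev/null;python3 st.py
```

```text
18.15 tcp [0.6168 0.1674 0.0444] jig [ 40.6 -59.8] F jig [-0.18  0.47] -1.33 M [ 0.07 -0.02  0.01] toolx 170.1333953264212
18.95 tcp [0.6187 0.1752 0.0444] jig [ 41.1 -51.7] F jig [-0.15 -1.03] -1.69 M [-0.2   0.03  0.01] toolx 170.13745343198866
19.75 tcp [0.6206 0.183  0.0444] jig [ 41.7 -43.8] F jig [-0.53 -1.13] -1.73 M [-0.21  0.03  0.02] toolx 170.13885280517306
20.55 tcp [0.6224 0.1908 0.0444] jig [ 42.1 -35.8] F jig [ 0.76 -0.15] -0.62 M [-0.23  0.04  0.04] toolx 170.1379106933914
```

```bash
python3 -m handwheel '[[1,[0,0.01,0],[0,0,0]],[1,[0,0.02,0],[0,0,0]],[1,[0,0.03,0],[0,0,0]],[1,[0,0.04,0],[0,0,0]],[1,[0,0.05,0],[0,0,0]],[1,[-0.005,0.06,0],[0,0,0]],[1,[-0.005,0.07,0],[0,0,0]],[1,[-0.005,0.08,0],[0,0,0]]]' 60 >/dev/null;python3 st.py
python3 -m handwheel '[[1,[0,0.005,0],[0,0,0]],[1,[0,0.01,0],[0,0,0]],[1,[0,0.015,0],[0,0,0]],[1,[0,0.02,0],[0,0,0]],[1,[0,0.025,0],[0,0,0]],[1,[0,0.03,0],[0,0,0]]]' 60 >/dev/null;python3 st.py
```

```text
21.35 tcp [0.6243 0.1986 0.0444] jig [ 42.6 -27.7] F jig [ 0.61 -1.57] -1.1 M [-0.23  0.05  0.02] toolx 170.13580884511424
21.95 tcp [0.6248 0.2015 0.0445] jig [ 42.6 -24.8] F jig [-0.11 -1.86] -0.95 M [-0.33  0.06 -0.03] toolx 170.1358173877159
```

```bash
python3 -m handwheel '[[1,[0,0.005,0],[0,0,0]],[1,[0,0.01,0],[0,0,0]],[1,[0,0.01,0],[0,0,0]]]' 60 >/dev/null;python3 st.py
```

```text
22.25 tcp [0.6248 0.2018 0.0444] jig [ 42.6 -24.5] F jig [-0.46 -5.95] -0.41 M [-1.19  0.4   0.03] toolx 170.13075207022305
```

```bash
python3 -m handwheel '[[1,[0,0.005,0],[0,0,0]],[1,[0,0.01,0],[0,0,0]],[1,[0,0.01,0],[0,0,0]]]' 60 >/dev/null;python3 st.py
```

```text
22.55 tcp [0.6249 0.2021 0.0444] jig [ 42.7 -24.2] F jig [ -1.27 -10.24] 1.44 M [-2.29  0.66  0.03] toolx 170.12356249166515
```

```bash
python3 -m handwheel '[[1,[0,-0.01,0],[0,0,0]],[1,[0,-0.01,0],[0,0,0]],[1,[0,-0.01,0],[0,0,0]],[1,[0,-0.01,0],[0,0,0]]]' 60 >/dev/null;python3 st.py
```

```text
22.95 tcp [0.6248 0.2019 0.0443] jig [ 42.6 -24.4] F jig [ 0.32 -5.27] 0.25 M [-1.43  0.33  0.06] toolx 170.13300717519965
```

The tile bears on the short fence at a steady 6 N. I'll back straight off, lift, and check the corner before returning the stick.

```bash
python3 -m handwheel '[[1,[0,-0.02,0],[0,0,0]],[1,[0,-0.1,0],[0,0,0]],[1,[0,-0.2,0],[0,0,0]],[1,[0,-0.2,-0.3],[0,0,0]],[1,[0,-0.3,-0.6],[0,0,0]],[1,[0.3,-0.4,-1],[0,0,0]],[1,[0.3,-0.4,-1],[0,0,0]]]' 60 >/dev/null;python3 st.py
python3 -m handwheel '[[1,[0.3,-0.2,-0.2],[0,0,0]],[1,[0.4,-0.5,-0.42],[0,0,0]],[1,[0.4,-0.7,-0.42],[0,0,0]],[1,[0.4,-0.7,-0.42],[0,0,0]]]' 60 >/dev/null;python3 st.py
python3 - <<'E'
from h import *
s=ctrl.get_state();print(s['position'],s['tool_rot'])
grab('wrist','w5');grab('scene','sc5')
b=cv2.imread('pics/w5.png');a=cv2.imread('pics/sc5.png')[220:330,190:330]
o=np.zeros((300,800,3),np.uint8);o[:300,:382]=cv2.resize(a,(382,300));o[:300,400:]=cv2.resize(b,(400,300));cv2.imwrite('pics/v9.png',o)
E
```

```text
23.65 tcp [0.5886 0.1677 0.1501] jig [ 12.8 -64.3] F jig [0.21 0.23] -0.36 M [0.04 0.01 0.02] toolx 170.11493294118475
24.05 tcp [0.5369 0.1041 0.1869] jig [ -27.2 -135.8] F jig [ 0.25 -0.39] -1.13 M [0.05 0.02 0.  ] toolx 170.0203829861814
[0.5369235  0.10406695 0.18692574] [5.73819755e-04 8.69784577e-02 9.96210024e-01 7.62308139e-05]
```

View pics/v9.png

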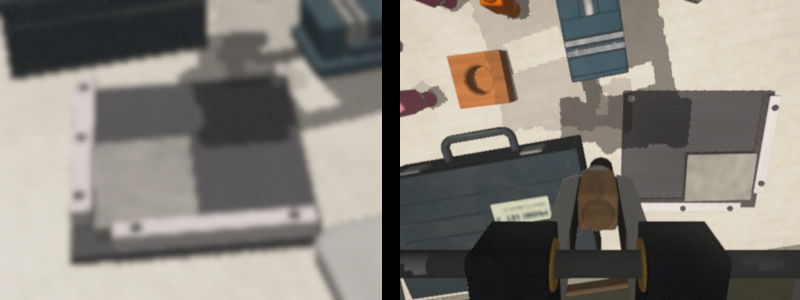

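Both panels show the tile snug and square in the corner against both fences. The empty holder hole is at (480,79). I'll take the stick back.

```bash
python3 -m handwheel '[[1,[0.15,-0.3,0],[0,0,0]],[1,[0.35,-0.6,0],[0,0,0]],[1,[0.35,-0.75,0],[0,0,0]],[1,[0.35,-0.75,0],[0,0,0]]]' 60 >/dev/null
python3 -m handwheel '[[1,[0.15,-0.3,0],[0,0,-0.03]],[1,[0.35,-0.6,0],[0,0,-0.06]],[1,[0.35,-0.74,0],[0,0,-0.084]],[1,[0.35,-0.74,0],[0,0,-0.084]],[1,[0.35,-0.74,0],[0,0,-0.084]],[1,[0.35,-0.74,0],[0,0,-0.084]]]' 60
python3 - <<'E'
from h import *
z=load('w5');d=z['d'];vf,cx,cy=z['k'];F=210/np.tan(np.radians(vf)/2);sl=(slice(60,160),slice(60,165))
vv,uu=np.mgrid[sl];d=d[sl];P=(np.stack([(uu-cx)/F*d,-(vv-cy)/F*d,-d],-1)@z['M'][:3,:3].T+z['M'][:3,3])
m=((d>0)&(P[...,2]>.018)&(P[...,2]<.034)).astype(np.uint8);m=cv2.medianBlur(m,3)
n,l,s,c=cv2.connectedComponentsWithStats(m);k=1+s[1:,4].argmax();q=P[l==k][:,:2].astype(np.float32);print(s[k],cv2.minAreaRect(q))
E
```

```text
clock: 25.15
position: [0.4432, -0.0279, 0.1862]
tool_rot: [-0.0, -0.046, 0.999, 0.0]
contact_force: [-0.1, -0.4, -1.3]
width: 0.0237
grasp_force: 60.0
[   5   10   91   83 4598] ((0.44475796818733215, 0.02803623676300049), (0.17955565452575684, 0.06403744220733643), 86.9349136352539)
```

```bash
python3 -m handwheel '[[1,[0,0,0.3],[0,0,0]],[1,[0,0,0.6],[0,0,0]],[1,[0,0,0.9],[0,0,0]],[1,[0,0,1],[0,0,0]],[1,[0,0,1],[0,0,0]],[1,[0,0,1],[0,0,0]]]' 60
python3 -m handwheel '[[1,[0,0,0.05],[0,0,0]],[1,[0,0,0.1],[0,0,0]],[1,[0,0,0.15],[0,0,0]],[1,[0,0,0.2],[0,0,0]],[1,[0,0,0.25],[0,0,0]],[1,[0,0,0.3],[0,0,0]],[1,[0,0,0.3],[0,0,0]]]' 60
```

```text
clock: 25.75
position: [0.4434, -0.0285, 0.0875]
tool_rot: [0.001, -0.046, 0.999, -0.0]
contact_force: [-0.3, 0.4, -0.2]
width: 0.0237
grasp_force: 60.0
clock: 26.45
position: [0.4423, -0.0287, 0.0557]
tool_rot: [-0.001, -0.046, 0.999, 0.0]
contact_force: [-0.4, -0.2, -0.7]
width: 0.024
grasp_force: 60.0
```

```bash
python3 -m handwheel '[[1,[0,0,0.03],[0,0,0]],[1,[0,0,0.06],[0,0,0]],[1,[0,0,0.09],[0,0,0]],[1,[0,0,0.12],[0,0,0]],[1,[0,0,0.15],[0,0,0]],[1,[0,0,0.15],[0,0,0]]]' 60
python3 -m handwheel '[[1,[0,0,0.01],[0,0,0]],[1,[0,0,0.015],[0,0,0]],[1,[0,0,0.015],[0,0,0]]]' 60
```

```text
clock: 27.05
position: [0.4424, -0.0287, 0.041]
tool_rot: [-0.0, -0.046, 0.999, 0.0]
contact_force: [-0.1, -0.8, -1.8]
width: 0.0238
grasp_force: 60.0
clock: 27.35
position: [0.4427, -0.0288, 0.04]
tool_rot: [0.0, -0.046, 0.999, -0.0]
contact_force: [-0.9, 0.1, -1.6]
width: 0.0238
grasp_force: 60.0
```

```bash
python3 -m handwheel '[[1,[0,0,0.005],[0,0,0]],[1,[0,0,0.01],[0,0,0]],[1,[0,0,0.015],[0,0,0]],[1,[0,0,0.015],[0,0,0]],[1,[0,0,0.015],[0,0,0]]]' 60
```

```text
clock: 27.85
position: [0.4426, -0.0288, 0.0384]
tool_rot: [-0.0, -0.046, 0.999, 0.0]
contact_force: [-0.1, -0.2, -1.0]
width: 0.0238
grasp_force: 60.0
```

```bash
python3 -m handwheel '[[1,[0,0,0.006],[0,0,0]],[1,[0,0,0.006],[0,0,0]],[1,[0,0,0.006],[0,0,0]]]' 60
python3 -m handwheel '[[0,[0,0,0],[0,0,0]],[0,[0,0,0],[0,0,0]],[0,[0,0,0],[0,0,0]],[0,[0,0,-0.1],[0,0,0]],[0,[0,0,-0.3],[0,0,0]],[0,[0,0,-0.6],[0,0,0]],[0,[0,0,-0.9],[0,0,0]],[0,[0,0,-1],[0,0,0]]]' 60
python3 -m handwheel '[[0,[0.3,0,-0.3],[0,0,0]],[0,[0.5,0,-0.6],[0,0,0]],[0,[0.5,0,-0.6],[0,0,0]],[0,[0.5,0,-0.6],[0,0,0]]]' 60
python3 - <<'E'
from h import *
grab('wrist','w6');grab('scene','sc6')
z=load('sc6');d=z['d'];sl=(slice(175,220),slice(270,315));vf,cx,cy=z['k'];F=210/np.tan(np.radians(vf)/2)
for f in('sc1','sc6'):
  z=load(f);d=z['d'][sl];vv,uu=np.mgrid[sl];P=(np.stack([(uu-cx)/F*d,-(vv-cy)/F*d,-d],-1)@z['M'][:3,:3].T+z['M'][:3,3])
  m=(d>0)&(P[...,2]>.05)&(P[...,2]<.1);q=P[m];print(f,m.sum(),np.percentile(q[:,2],98),np.median(q,0))
b=cv2.imread('pics/w6.png');a=cv2.imread('pics/sc6.png')[160:330,190:340]
o=np.zeros((400,800,3),np.uint8);o[:,:353]=cv2.resize(a,(353,400));o[:300,400:]=cv2.resize(b,(400,300));cv2.imwrite('pics/v10.png',o)
E
```

```text
clock: 28.15
position: [0.4427, -0.0288, 0.038]
tool_rot: [0.0, -0.046, 0.999, -0.0]
contact_force: [-0.2, 0.0, 1.7]
width: 0.0239
grasp_force: 60.0
clock: 28.95
position: [0.4437, -0.0289, 0.141]
tool_rot: [0.002, -0.046, 0.999, -0.0]
contact_force: [0.4, -0.6, -0.1]
width: 0.0469
grasp_force: 0.0
clock: 29.35
position: [0.3929, -0.0334, 0.1979]
tool_rot: [0.001, -0.046, 0.999, -0.0]
contact_force: [0.3, 0.0, -0.7]
width: 0.0471
grasp_force: 0.0
sc1 302 0.08523367887375774 [ 0.44722038 -0.02141521  0.06320224]
sc6 303 0.08494632723963502 [ 0.44788639 -0.02266987  0.06441775]
```

View pics/v10.png

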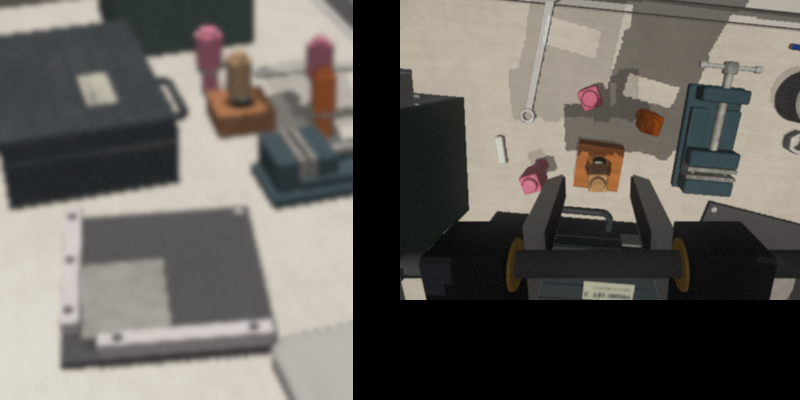

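The picture shows the stick upright in its holder (238,75), at the same height as at the start. The tile sits in the corner (125,300) and the bystanders are undisturbed, so I'll hand in.

```bash
python3 -c "
from bench import ctrl
print(ctrl.finish_job())"
```

```text
the job is handed in; nothing more can be done
None
```

I handed the job in with the tile resting against both fences, square in the corner by the camera views, and the stick standing upright back in its holder; the judge returned no verdict. I held about 6 N on each fence, but the short-fence push briefly read 10.2 N, under the 12 N limit.

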